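# Hold the wheel-box hatch at its balance

### The job

Lift the loose cover plate off its pins on the wheel box and lay it gently down flat, handle up, on the black rubber mat. Then raise the sprung hatch by its ball handle just past its balance point without letting it fly up to its stop, bring it back, and hold it still up to about ten degrees below the balance point. Finish while still holding it there with the gripper; leave everything else where it is.

Things in the scene. Friction and masses are not known exactly. Their poses are not given: they have to be found in the camera images.
- housing: Fixed wheel box, 170 mm deep (x), 300 wide (y), turned about the vertical; origin at the centre of its underside, front faces -x. Right part (y -150 to +50): open bay 120 high under the hatch, grinding wheel inside. Left part (y +50 to +150): closed block 130 high; on its flat top two pins, 9 thick, 13 tall, at x = -45 and +45, y = +100. Foot flange 12 high sticks out 15.
- plate: Loose aluminium cover plate, 130 (x) x 100 (y) x 6 mm, 0.2-0.4 kg, 13 mm holes at x -45 and +45, y +20. Centred on it a handle rib 70 long (x), 14 thick (y), its top 40 above the underside. Origin: centre of the underside, z up. Starts level on the pins, axes as the box's, origin at (0, 80, 130) mm of the box, overhanging the hatch 20 mm. Lift straight up 13 mm to clear the pins.
- mat: Fixed black rubber mat beside the wheel box, 240 (x) x 200 (y) x 4 mm, origin at the centre of its underside on the bench. A dressing stone lies along its far (+x) edge, from about x = +75 mm; the rest is free.
- hatch (a joint): Hatch angle, rad: 0 shut and level, grows as the front edge rises, stop at 1.40. Hinge level along the box's y at its far (+x) edge. Metal lid 170 mm long, 198 wide, 8 thick, 1.6 kg, part carried by springs. Balance point 0.90 (52 degrees): let go below it falls shut, above it springs up to the stop. The ball needs about 3 N upward at shut, almost none at 0.90, a light hold down beyond.
- hatch_ball (a point): Centre of the hatch's black ball handle, 32 mm in diameter, on a 12 mm stem that sticks out 50 mm forward from the middle of the hatch's front edge. When shut it stands about 125 mm above the bench. Its axes are the hatch's: with the hatch shut those of the box. It can be pinched from above along the hinge's direction and turns freely between the fingers.
- hatch_hinge (a point): Point on the hinge axis in the middle of the hatch's far edge, 120.5 mm above the bench; the ball is 220 mm from it along the hatch's -x axis and 4 mm along its z axis. The hatch's y axis is the hinge axis.
- stone: Bystander: grey dressing stone 25 x 90 x 25 mm, lying on the mat's far edge. Origin at the centre of its underside.
- wheel: Bystander: brown grinding wheel 76 mm across, 24 mm high, lying flat in front of the mat and wheel box. Origin at the centre of its underside.
- bowl: Bystander: glass bowl 150 mm across, 75 high, origin under its centre.
- tumbler: Bystander: glass tumbler 80 mm across, 95 high, origin under its centre.
- oil: Bystander: white plastic bottle 60 mm across, 170 high, origin under its centre.
- spanner: Bystander: open-ended spanner 170 mm long lying on the bench.
There are look-alikes about, which are no part of the job. There is more than one size of the plate; the one meant has the size given above.

How it is judged:
By the outcome, as a careful person would: the job done as asked, in the order asked, and still so for the second after the job is handed in, while the arm keeps its last pose, push and grip.
It also fails if it takes over 66 s, if anything falls off the work surface, if the arm or the gripper's body presses on something with over 40 N, if the wrist force passes 120 N, or if a joint passes its speed limit or range.

### The arm

A 6-joint arm with a two-finger parallel gripper is mounted at the origin on the work surface. World frame = base frame: x ahead of the robot, y to its left, z up, the work surface at z = 0. Lengths are in m, angles in rad, forces in N, time in s.
With the tool pointing down it reaches from about 0.3 to 0.875 m from the base axis. Payload 6.4 kg.
Tool frame: the origin (TCP) lies at the very end of the fingers, on their centre line; the grasp point (between the pads) lies 19 mm behind it; z points along the fingers, y is the line along which they close (so a half turn about z gives the same grasp; the last joint's range is limited). The gripper opens to 85 mm and grips with 20 to 120 N. Pads are 22 mm wide; open, the fingers measure 114 mm over their backs; the gripper's body (76 mm by 85 mm) begins 54 mm behind the grasp point. The pads swing forward as they close: fully open they stand 13 mm farther back than shut.
Start: joints at [-1.451, 0.181, 1.607, -0, 1.354, -0.206], TCP at [0.184, -0.545, 0.231] pointing down, gripper open.
Joint ranges: [-2.99, 2.99], [-0.89, 2.07], [0.3, 2.58], [-1.14, 4.28], [0, 2.63], [-3.12, 3.12]. Speed limits (rad/s): [2.57, 2.57, 3.01, 3.14, 3.14, 3.14].

### API

Orientations are given as a unit quaternion [w, x, y, z].
In Python, from bench import * gives the robot as it stands. The module is installed in compiled form; this text tells all that it offers.
- The arm moves only by the tool arm_command, never from a script. Its arguments are lists of equal length, an entry for each row: "dp": the shift along the tool's x, y, z in units of 0.25 m (1.0 is 0.25 m), a list of three; "turn": the turn, a rotation vector about the tool's x, y, z in units of 30 degrees (1.0 is 30 degrees), a list of three; "jaw": the opening, from 0 (shut) to 1 (fully open). A call has 1 to 5 rows; each row is the pose to reach, as a shift and turn from the pose commanded when the call began, along the tool's axes at that moment; what a row does not reach only later rows make up. A row lasts 1/8 s, in which the tool goes at most 62.5 mm and 10.7 degrees, less where a joint would pass 70% of its speed; a pose out of reach is approached as far as the arm can. A call with a number of a shift or a turn outside -1 to 1 is refused whole. A call with a gripper value outside its range is refused whole. The fingers move at their own pace and stop on an object; the grip force is fixed at half the most. Time passes only in rows, so rows that repeat a pose let the fingers close. It gives the time, the measured TCP pose, the force, the opening and the grip force at its end, in the units of the state.
- get_obs(): the state, without advancing time (a new reading comes with each control period).
- camera(name): name is "side" or "top"; returns the picture (420x560x3 uint8, blue, green, red); there is no depth.
- get_calibration(name): a dict with "camera_matrix" (3x3 intrinsics, pixels), "k1" (the pictures are not rectified: a ray, as slopes to the right and down, at radius r is drawn at 1 + k1 r^2 times it, then the intrinsics apply), "R" (3x3) and "t" (3): a world point X has camera coordinates R X + t. Camera axes: x right, y down, z forward; pixel columns grow to the right and rows downward; lengths in m; the calibration is good to about 2 mm. A picture is of the moment at which its call begins. get_calibration takes no time and is no camera call.
- hand_in(): hands the job in; it is judged then, once.
The state is a dict: "time_s": time; "q": joint angles; "dq": joint speeds; "joint_efforts": joint torques, N m; "eef_pos": TCP position; "eef_rot": TCP orientation; "wrist_force": force on the tool from outside, world axes, zero at the start; "torque": the same for the moment, N m; "opening": opening from 0.0 (shut) to 1.0 (fully open); "grasp_force": force on a finger pad.
Only numpy, scipy, OpenCV 4.12 (cv2) and the standard library are available. Lean on these libraries where they do the work, as an engineer would, in place of code of your own. Each camera call takes 0.05 s, during which the arm holds its last target. There are 200 camera calls.

## Working session

There is one attempt and no reset: what is moved stays moved. The work goes in short steps, Python scripts to look and compute and a tool call to move; the robot and the scene stay as the last step left them, time stands still between calls to the robot, and variables do not carry over. Pictures are saved under pics/ and viewed, at most 10 in all, crops included, and the job is handed in when it is done.

Besides the shell and the picture viewer there is one more tool, called after "Emit:" as name(argument=value, ...), one argument or row to a line, values as JSON. arm_command: Moves the arm, as the interface text tells. Its arguments: {"type":"object","properties":{"dp":{"type":"array"},"turn":{"type":"array"},"jaw":{"type":"array"}},"required":["dp","turn","jaw"]}

```bash
mkdir -p pics; python3 - <<'E'
from bench import *
import cv2
for n in("side","top"):
    cv2.imwrite(f"pics/{n}0.png",camera(n)); c=get_calibration(n); print(n,c)
o=get_obs(); print(o)
E
```

```text
side {'camera_matrix': array([[512.72215701,   0.        , 273.11450478],
       [  0.        , 512.72215701, 207.40174845],
       [  0.        ,   0.        ,   1.        ]]), 'k1': -0.1181931026643819, 'R': array([[ 0.90014105, -0.43526754,  0.01697788],
       [-0.22736641, -0.50272876, -0.83400738],
       [ 0.37155161,  0.74686408, -0.55149202]]), 't': array([-0.45316323,  0.22347419,  1.38942442])}
top {'camera_matrix': array([[454.86561096,   0.        , 283.49854773],
       [  0.        , 454.86561096, 208.47492121],
       [  0.        ,   0.        ,   1.        ]]), 'k1': -0.10938389635581702, 'R': array([[ 0.01119627, -0.99988267, -0.01045418],
       [-0.99586131, -0.010207  , -0.09031093],
       [ 0.09019362,  0.01142206, -0.99585875]]), 't': array([0.06363949, 0.53067745, 1.42418256])}
{'time_s': 0.1, 'q': array([-1.45131645e+00,  1.81465753e-01,  1.60791115e+00,  4.52111674e-05,
        1.35381312e+00, -2.06327459e-01]), 'dq': array([ 0.00119253, -0.00093737, -0.00112872, -0.00243987,  0.00074048,
       -0.00177959]), 'joint_efforts': array([ 1.26964715e-04, -4.45872152e+01, -3.52237844e+01, -2.46138243e-04,
        4.11840840e-03,  2.14726413e-05]), 'eef_pos': array([ 0.1839969 , -0.54423947,  0.23047329]), 'eef_rot': array([-7.96970107e-04,  9.86760992e-01,  1.62179239e-01,  5.67216782e-05]), 'wrist_force': array([-0.79191877, -0.35244888, -0.65977406]), 'torque': array([ 0.00347978,  0.02032293, -0.06781129]), 'grasp_force': 0.0, 'opening': 0.9987897085268816}
```

View pics/side0.png

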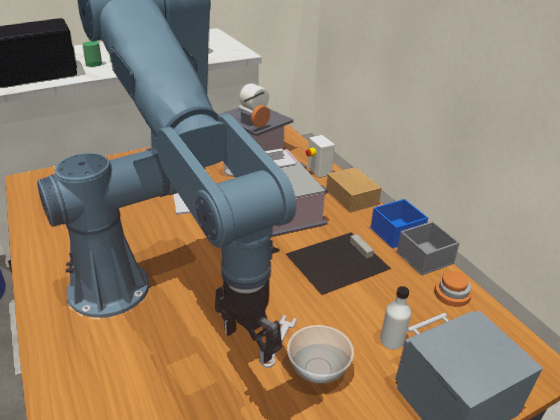

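View pics/top0.png

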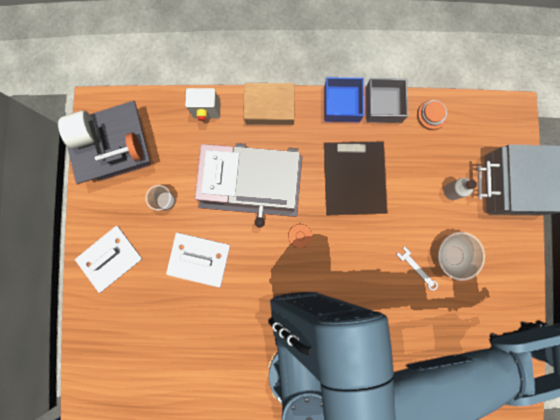

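The side view shows the arm hiding most of the box. The top view shows the box at about (250,180), the plate on its left at (218,175), the ball at (260,222), the mat at (356,178) with the stone at (350,148), and the wheel at (300,235). The look-alike plates lie on the bench at (108,258) and (198,258).

```bash
cat > h.py <<'E'
from bench import *
import cv2, numpy as np
from scipy.spatial.transform import Rotation as Ro
def ray(n,uv):
    c=get_calibration(n);K=c["camera_matrix"]
    # drawn = s*(1+k1 r^2): OpenCV model with k1 only
    p=cv2.undistortPoints(np.array([[uv]],float),K,np.array([c["k1"],0,0,0]))[0,0]
    R=np.array(c["R"]);d=R.T@np.r_[p,1];return -R.T@c["t"],d/np.linalg.norm(d)
def onz(n,uv,z):
    o,d=ray(n,uv);return o+d*(z-o[2])/d[2]
def tri(a,b):
    (o1,d1),(o2,d2)=ray("top",a),ray("side",b)
    s=np.linalg.lstsq(np.c_[d1,-d2],o2-o1,rcond=None)[0]
    p,q=o1+s[0]*d1,o2+s[1]*d2;return (p+q)/2,np.linalg.norm(p-q)
def proj(n,X):
    c=get_calibration(n)
    return cv2.projectPoints(np.array([X],float),cv2.Rodrigues(np.array(c["R"]))[0],c["t"],c["camera_matrix"],np.array([c["k1"],0,0,0]))[0][0,0]
def crop(im,f,u0,v0,u1,v1,k): cv2.imwrite(f,cv2.resize(im[v0:v1,u0:u1],None,fx=k,fy=k,interpolation=cv2.INTER_CUBIC))
def rel(T,Rd=None):
    "dp,turn for target TCP T and orientation Rd"
    o=get_obs();w,x,y,z=o["eef_rot"];R=Ro.from_quat([x,y,z,w])
    dp=R.inv().apply(np.array(T)-o["eef_pos"])/.25
    t=np.zeros(3) if Rd is None else (R.inv()*Rd).as_rotvec()/np.radians(30)
    return dp.round(3),t.round(3)
E
python3 - <<'E'
from h import *
im=cv2.imread("pics/top0.png")
crop(im,"pics/t1.png",190,130,400,270,3.8)
hsv=cv2.cvtColor(im,cv2.COLOR_BGR2HSV)
m=((hsv[...,2]<60)*255).astype(np.uint8); m[:,:315]=0;m[:,395:]=0;m[:130]=0;m[225:]=0
c=max(cv2.findContours(m,0,2)[0],key=cv2.contourArea);r=cv2.minAreaRect(c)
for p in cv2.boxPoints(r): print("mat",p.round(1),onz("top",p,.004).round(4))
m=((hsv[...,2]<60)*255).astype(np.uint8);m2=np.zeros_like(m);m2[212:232,250:270]=m[212:232,250:270]
print("ball c",cv2.moments(m2,True)["m10"]/max(1,m2.sum()/255),cv2.moments(m2,True)["m01"]/max(1,m2.sum()/255))
E
```

```text
Traceback (most recent call last):
ValueError: max() iterable argument is empty
```

View pics/t1.png

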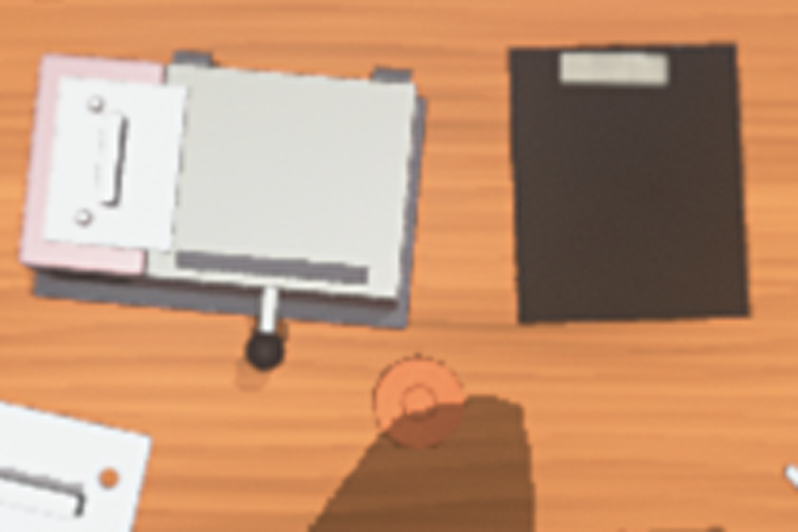

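The enlarged crop shows the plate's four corners, two pins at crop (95,103) and (83,216), and the handle rib along x≈115. The ball is at (264,350). The mat is free apart from the stone at its far edge.

```bash
python3 - <<'E'
from h import *
f=lambda x,y:(190+x/3.8-.4,130+y/3.8-.4)
def s(n,pts,z):
    for p in pts: print(n,onz("top",f(*p),z).round(4))
s("platecorn",[(60,76),(187,86),(170,248),(43,240)],.136)
s("pin",[(95,103),(83,216)],.143)
s("handle",[(108,112),(126,112),(118,206),(100,206)],.17)
s("ball",[(264,350)],.125)
s("mat",[(510,48),(736,44),(749,316),(520,323)],.004)
s("stone",[(560,52),(667,52)],.029)
s("wheel",[(419,402)],.024)
s("lidfar",[(168,64),(415,83)],.1245); s("lidfront",[(147,274),(397,300)],.1245)
E
```

```text
platecorn [0.6944 0.3039 0.136 ]
platecorn [0.6869 0.2032 0.136 ]
platecorn [0.5587 0.2137 0.136 ]
platecorn [0.5641 0.3134 0.136 ]
pin [0.6715 0.2743 0.143 ]
pin [0.5823 0.2812 0.143 ]
handle [0.659  0.2596 0.17  ]
handle [0.6591 0.2457 0.17  ]
handle [0.5864 0.25   0.17  ]
handle [0.5863 0.2637 0.17  ]
ball [0.4808 0.14   0.125 ]
mat [ 0.7513 -0.0602  0.004 ]
mat [ 0.7576 -0.2564  0.004 ]
mat [ 0.5213 -0.2647  0.004 ]
mat [ 0.5134 -0.0692  0.004 ]
stone [ 0.7424 -0.1008  0.029 ]
stone [ 0.7436 -0.1919  0.029 ]
wheel [0.4449 0.0165 0.024 ]
lidfar [0.7071 0.2201 0.1245]
lidfar [0.6933 0.0241 0.1245]
lidfront [0.5394 0.2327 0.1245]
lidfront [0.521  0.0368 0.1245]
```

Emit:
arm_command(
  dp=[
    [0, 0, -0.25],
    [0.25, -0.4, -0.25],
    [0.5, -0.6, -0.25],
    [0.7, -0.85, -0.25],
    [0.7, -1, -0.25],
  ],
  turn=[
    [0, 0, 0],
    [0, 0, 0],
    [0, 0, 0],
    [0, 0, 0],
    [0, 0, 0],
  ],
  jaw=[1, 1, 1, 1, 1],
)

```text
time_s: 0.72
eef_pos: [0.2601, -0.3059, 0.2934]
eef_rot: [-0.0, 0.987, 0.162, 0.0]
wrist_force: [1.3, 0.4, 0.8]
opening: 1.002
grasp_force: 0.0
```

Emit:
arm_command(
  dp=[
    [0.23, -0.19, 0],
    [0.46, -0.38, 0],
    [0.69, -0.57, 0],
    [0.92, -0.76, 0],
    [0.95, -0.8, 0],
  ],
  turn=[
    [0, 0, 0],
    [0, 0, 0.2],
    [0, 0, 0.4],
    [0, 0, 0.6],
    [0, 0, 0.77],
  ],
  jaw=[1, 1, 1, 1, 1],
)

```text
time_s: 1.35
eef_pos: [0.4212, -0.0403, 0.2938]
eef_rot: [0.0, 0.999, -0.04, 0.0]
wrist_force: [0.5, -1.0, 0.1]
opening: 0.999
grasp_force: 0.0
```

Emit:
arm_command(
  dp=[
    [0, -0.25, 0],
    [0, -0.5, 0],
    [0, -0.75, 0],
    [0, -1, 0],
    [0, -1, 0],
  ],
  turn=[
    [0, 0, 0],
    [0, 0, 0],
    [0, 0, 0],
    [0, 0, 0],
    [0, 0, 0],
  ],
  jaw=[1, 1, 1, 1, 1],
)

```text
time_s: 1.98
eef_pos: [0.4388, 0.2108, 0.2932]
eef_rot: [-0.0, 0.999, -0.035, -0.001]
wrist_force: [-0.4, -0.6, 0.2]
opening: 0.997
grasp_force: 0.0
```

Emit:
arm_command(
  dp=[
    [0, -0.25, 0],
    [0, -0.5, 0],
    [0, -0.75, 0],
    [0, -1, 0],
    [0, -1, 0],
  ],
  turn=[
    [0, 0, 0],
    [0, 0, 0],
    [0, 0, 0],
    [0, 0, 0],
    [0, 0, 0],
  ],
  jaw=[1, 1, 1, 1, 1],
)

```text
time_s: 2.6
eef_pos: [0.4588, 0.4582, 0.2913]
eef_rot: [0.001, 0.999, -0.037, -0.001]
wrist_force: [-0.9, -0.8, -1.3]
opening: 1.0
grasp_force: 0.0
```

```bash
python3 - <<'E'
from h import *
o=get_obs();print(o["time_s"],o["q"],o["eef_pos"],o["eef_rot"])
im=camera("side");cv2.imwrite("pics/s2.png",im)
for n,X in dict(ball=(.4808,.14,.125),mat=(.51,-.07,.004),mat2=(.7576,-.2564,.004),plate=(.626,.2585,.136)).items(): print(n,proj("side",X))
crop(im,"pics/s2c.png",180,120,400,280,3.6)
E
```

```text
2.6 [6.01896772e-01 3.04310076e-01 1.33637284e+00 3.66328472e-04
 1.50403289e+00 2.24707442e+00] [0.45876664 0.4581952  0.29134932] [ 7.84752375e-04  9.99306807e-01 -3.71945381e-02 -1.36238212e-03]
ball [247.80771691 188.0753892 ]
mat [285.35948972 254.22835147]
mat2 [390.34022598 268.27265458]
plate [273.14906196 159.64678037]
```

View pics/s2c.png

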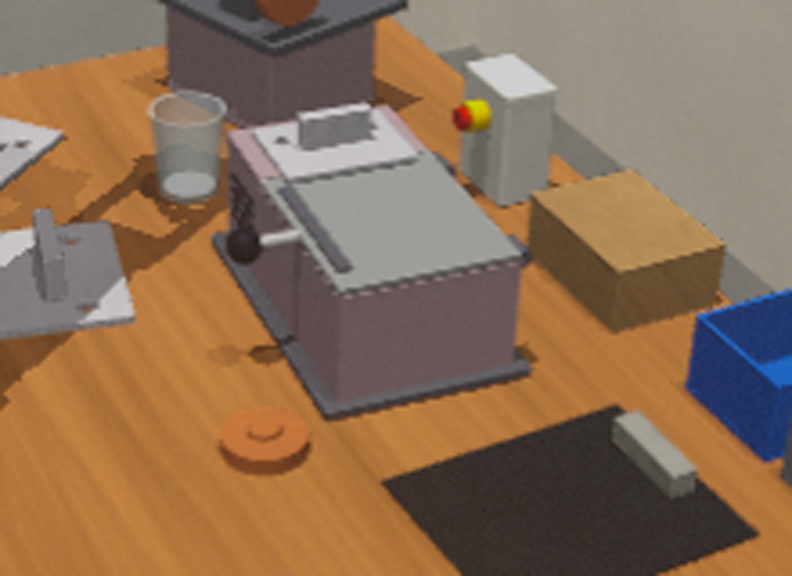

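The side view is now clear. In crop pixels the ball is at (243,246), the handle's near top edge runs from (297,114) to (370,104), and the mat's nearest corner is at (383,482). The mat is free in front of the stone.

```bash
python3 - <<'E'
from h import *
T=lambda x,y:(190+x/3.8-.4,130+y/3.8-.4)
S=lambda x,y:(180+x/3.6-.4,120+y/3.6-.4)
for n,a,b in [("ball",(264,350),(243,246)),("hand -x",(107,205),(297,114)),("hand +x",(117,112),(370,104)),("plate -x-y",(170,248),(299,180)),("plate +x-y",(187,86),(424,154)),("mat",(510,48),(617,406)),("mat2",(520,323),(383+0,482)),("lid far -y",(415,83),(520,250)),("lid near -y",(397,300),(345,290))]:
    p,e=tri(T(*a),S(*b));print(n,p.round(4),round(e,4))
y=np.radians(-4.4);C=np.array([.6255,.258])
Rd=Ro.from_matrix(np.c_[[np.cos(y),np.sin(y),0],[np.sin(y),-np.cos(y),0],[0,0,-1]])
print(rel([*C,.26],Rd),rel([*C,.142],Rd))
E
```

```text
ball [0.4798 0.1403 0.1257] 0.0022
hand -x [0.5852 0.2577 0.1769] 0.0021
hand +x [0.6574 0.2521 0.1749] 0.0013
plate -x-y [0.5619 0.2125 0.1352] 0.0066
plate +x-y [0.6875 0.2022 0.1396] 0.0029
mat [ 0.7501 -0.0597  0.0047] 0.0023
mat2 [ 0.513  -0.0689  0.0051] 0.0007
lid far -y [0.6901 0.0249 0.1334] 0.0025
lid near -y [0.523  0.0358 0.1296] 0.0054
(array([0.724, 0.74 , 0.128]), array([0.004, 0.004, 0.002])) (array([0.725, 0.739, 0.6  ]), array([0.004, 0.004, 0.002]))
```

Emit:
arm_command(
  dp=[
    [0.18, 0.18, 0],
    [0.36, 0.36, 0],
    [0.54, 0.54, 0.05],
    [0.724, 0.74, 0.1],
    [0.724, 0.74, 0.128],
  ],
  turn=[
    [0, 0, 0],
    [0, 0, 0],
    [0, 0, 0],
    [0, 0, 0],
    [0, 0, 0],
  ],
  jaw=[1, 1, 1, 1, 1],
)

```text
time_s: 3.28
eef_pos: [0.6275, 0.2512, 0.2614]
eef_rot: [0.001, 0.999, -0.042, 0.0]
wrist_force: [-0.2, 0.4, -0.2]
opening: 1.003
grasp_force: 0.0
```

```bash
python3 - <<'E'
from h import *
im=camera("side");crop(im,"pics/s3.png",220,90,330,190,5.5)
y=np.radians(-4.4);C=np.array([.6255,.258])
Rd=Ro.from_matrix(np.c_[[np.cos(y),np.sin(y),0],[np.sin(y),-np.cos(y),0],[0,0,-1]])
o=get_obs();print(o["time_s"],o["eef_pos"],o["q"],rel([*C,.143],Rd))
E
```

```text
3.325 [0.62655673 0.25205119 0.25987142] [ 2.07695613e-01  3.82924518e-01  1.29713344e+00 -1.15182024e-03
  1.46394893e+00  1.86238647e+00] (array([-0.005, -0.024,  0.467]), array([ 0.003,  0.004, -0.013]))
```

Emit:
arm_command(
  dp=[
    [0, -0.02, 0.15],
    [-0.005, -0.024, 0.3],
    [-0.005, -0.024, 0.4],
    [-0.005, -0.024, 0.44],
    [-0.005, -0.024, 0.465],
  ],
  turn=[
    [0, 0, 0],
    [0, 0, 0],
    [0, 0, 0],
    [0, 0, 0],
    [0, 0, 0],
  ],
  jaw=[1, 1, 1, 1, 1],
)

```text
time_s: 3.95
eef_pos: [0.6245, 0.2641, 0.1462]
eef_rot: [-0.0, 0.999, -0.039, 0.0]
wrist_force: [0.2, -0.4, 0.1]
opening: 1.002
grasp_force: 0.0
```

Emit:
arm_command(
  dp=[
    [0, 0, 0],
    [0, 0, 0],
    [0, 0, 0],
    [0, 0, 0],
  ],
  turn=[
    [0, 0, 0],
    [0, 0, 0],
    [0, 0, 0],
    [0, 0, 0],
  ],
  jaw=[0.6, 0.4, 0.3, 0.3],
)

```text
time_s: 4.45
eef_pos: [0.6248, 0.2638, 0.146]
eef_rot: [-0.0, 0.999, -0.039, 0.0]
wrist_force: [0.5, 0.4, -1.1]
opening: 0.301
grasp_force: 0.0
```

```bash
python3 - <<'E'
from h import *
im=camera("side");crop(im,"pics/s4.png",220,90,330,190,5.5)
o=get_obs();print(o)
E
```

```text
{'time_s': 4.5, 'q': array([2.24915662e-01, 4.81882728e-01, 1.39582518e+00, 1.63141643e-05,
       1.26343693e+00, 1.87311819e+00]), 'dq': array([ 5.14847586e-04,  1.92829807e-03,  2.63760949e-03, -7.09644987e-05,
       -1.58309656e-04, -6.20732506e-04]), 'joint_efforts': array([ 4.77457826e-03, -5.78701329e+01, -3.38296080e+01,  9.33502747e-05,
       -2.26391756e-03,  2.43652744e-05]), 'eef_pos': array([0.62475835, 0.26378514, 0.14585619]), 'eef_rot': array([-6.58514775e-05,  9.99251008e-01, -3.86959039e-02,  2.14145469e-04]), 'wrist_force': array([-0.0091901 ,  0.34015115, -0.64462257]), 'torque': array([-0.02539296, -0.04684579, -0.0093275 ]), 'grasp_force': 0.0, 'opening': 0.3033604402902863}
```

View pics/s4.png

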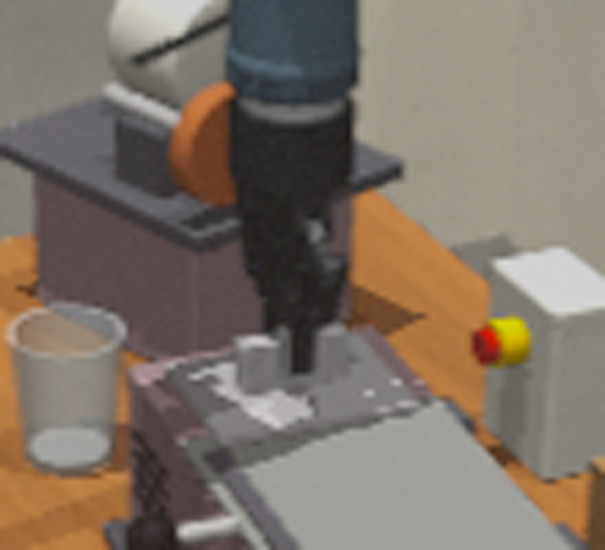

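The side view shows the fingers either side of the rib, but 5 mm too far left. I correct that and then close.

Emit:
arm_command(
  dp=[
    [0, 0.023, 0.012],
    [0, 0.023, 0.016],
    [0, 0.023, 0.016],
    [0, 0.023, 0.016],
    [0, 0.023, 0.016],
  ],
  turn=[
    [0, 0, 0],
    [0, 0, 0],
    [0, 0, 0],
    [0, 0, 0],
    [0, 0, 0],
  ],
  jaw=[0.3, 0.3, 0.1, 0, 0],
)

```text
time_s: 5.12
eef_pos: [0.6241, 0.258, 0.1414]
eef_rot: [0.0, 0.999, -0.039, -0.0]
wrist_force: [0.5, -0.3, -1.6]
opening: 0.151
grasp_force: 59.6
```

Emit:
arm_command(
  dp=[
    [0, 0, 0],
    [0, 0, 0],
  ],
  turn=[
    [0, 0, 0],
    [0, 0, 0],
  ],
  jaw=[0, 0],
)

```text
time_s: 5.38
eef_pos: [0.6241, 0.2579, 0.1414]
eef_rot: [0.0, 0.999, -0.039, -0.0]
wrist_force: [0.6, -0.3, -2.3]
opening: 0.154
grasp_force: 59.6
```

Emit:
arm_command(
  dp=[
    [0, 0, -0.02],
    [0, 0, -0.05],
    [0, 0, -0.1],
    [0, 0, -0.17],
    [0, 0, -0.26],
  ],
  turn=[
    [0, 0, 0],
    [0, 0, 0],
    [0, 0, 0],
    [0, 0, 0],
    [0, 0, 0],
  ],
  jaw=[0, 0, 0, 0, 0],
)

```text
time_s: 6.0
eef_pos: [0.6241, 0.258, 0.208]
eef_rot: [-0.0, 0.999, -0.039, 0.0]
wrist_force: [0.3, 0.5, -3.4]
opening: 0.155
grasp_force: 59.3
```

```bash
python3 - <<'E'
from h import *
im=camera("side");crop(im,"pics/s5.png",200,60,340,200,4)
o=get_obs();print(o["eef_pos"],o["wrist_force"],o["torque"],o["opening"],o["q"])
E
```

```text
[0.62598901 0.25857339 0.2124003 ] [2.29987355 0.59373365 0.05983894] [ 0.00055033 -0.17122694  0.03439254] 0.1523055618366309 [2.16874727e-01 4.14875348e-01 1.35001868e+00 5.37006153e-05
 1.37046080e+00 1.86484697e+00]
```

View pics/s5.png

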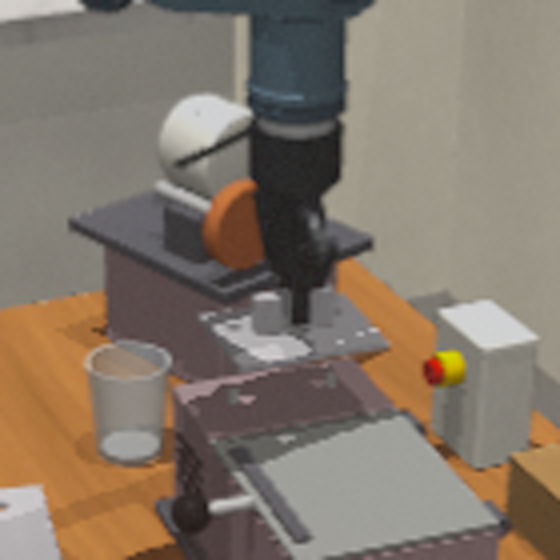

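The side view shows the plate lifted level and well clear of the pins, with the hatch shut. I carry it across to the mat.

Emit:
arm_command(
  dp=[
    [0.01, 0.1, -0.02],
    [0.02, 0.27, -0.02],
    [0.03, 0.47, -0.02],
    [0.04, 0.67, -0.02],
    [0.045, 0.85, -0.02],
  ],
  turn=[
    [0, 0, 0],
    [0, 0, 0],
    [0, 0, 0],
    [0, 0, 0],
    [0, 0, 0],
  ],
  jaw=[0, 0, 0, 0, 0],
)

```text
time_s: 6.68
eef_pos: [0.6184, 0.0425, 0.2115]
eef_rot: [0.0, 0.999, -0.039, -0.0]
wrist_force: [0.3, -0.3, -3.9]
opening: 0.15
grasp_force: 59.3
```

Emit:
arm_command(
  dp=[
    [0.01, 0.2, 0],
    [0.02, 0.4, 0],
    [0.03, 0.6, 0],
    [0.04, 0.77, 0],
    [0.04, 0.832, 0],
  ],
  turn=[
    [0, 0, 0],
    [0, 0, -0.1],
    [0, 0, -0.22],
    [0, 0, -0.22],
    [0, 0, -0.22],
  ],
  jaw=[0, 0, 0, 0, 0],
)

```text
time_s: 7.3
eef_pos: [0.6119, -0.1664, 0.2114]
eef_rot: [0.0, 1.0, 0.017, -0.0]
wrist_force: [-0.1, 1.0, -3.7]
opening: 0.152
grasp_force: 59.4
```

Emit:
arm_command(
  dp=[
    [0, 0, 0],
    [0, 0, 0],
    [0, 0, 0],
  ],
  turn=[
    [0, 0, 0],
    [0, 0, 0],
    [0, 0, 0],
  ],
  jaw=[0, 0, 0],
)

```text
time_s: 7.68
eef_pos: [0.6129, -0.1614, 0.2115]
eef_rot: [-0.0, 1.0, 0.02, -0.0]
wrist_force: [-0.2, 0.2, -2.8]
opening: 0.154
grasp_force: 59.4
```

```bash
python3 - <<'E'
from h import *
im=camera("side");crop(im,"pics/s6.png",220,110,420,300,3)
o=get_obs();print(o)
E
```

```text
{'time_s': 7.725, 'q': array([-4.44548214e-01,  3.26108500e-01,  1.46944001e+00,  1.91822494e-04,
        1.34614176e+00,  1.08654666e+00]), 'dq': array([-0.00332605,  0.00169056, -0.0040659 , -0.00175053, -0.00080468,
       -0.00297044]), 'joint_efforts': array([-2.26779249e-01, -5.37903464e+01, -3.67286325e+01, -9.91008565e-03,
        2.98081125e-05,  3.12116492e-03]), 'eef_pos': array([ 0.61300243, -0.16145467,  0.21159165]), 'eef_rot': array([-1.05456756e-04,  9.99803399e-01,  1.98280583e-02, -1.75908322e-06]), 'wrist_force': array([-0.09118106,  0.04899077, -4.64071628]), 'torque': array([-0.0200813 , -0.0164016 ,  0.00571175]), 'grasp_force': 59.404136538505554, 'opening': 0.15323673503846932}
```

View pics/s6.png

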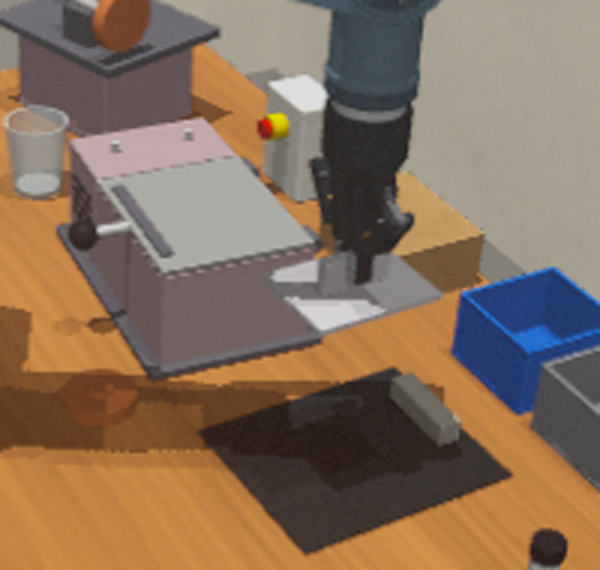

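The side view shows the plate held level over the mat, clear of the stone. I lower it now.

Emit:
arm_command(
  dp=[
    [0, 0, 0.15],
    [0, 0, 0.33],
    [0, 0, 0.52],
    [0, 0, 0.66],
    [0, 0, 0.72],
  ],
  turn=[
    [0, 0, 0],
    [0, 0, 0],
    [0, 0, 0],
    [0, 0, 0],
    [0, 0, 0],
  ],
  jaw=[0, 0, 0, 0, 0],
)

```text
time_s: 8.35
eef_pos: [0.6114, -0.1613, 0.029]
eef_rot: [-0.001, 1.0, 0.019, -0.002]
wrist_force: [-0.1, 0.8, -4.4]
opening: 0.15
grasp_force: 59.3
```

Emit:
arm_command(
  dp=[
    [0, 0, 0.015],
    [0, 0, 0.03],
    [0, 0, 0.045],
    [0, 0, 0.052],
    [0, 0, 0.052],
  ],
  turn=[
    [0, 0, 0],
    [0, 0, 0],
    [0, 0, 0],
    [0, 0, 0],
    [0, 0, 0],
  ],
  jaw=[0, 0, 0, 0, 0],
)

```text
time_s: 8.98
eef_pos: [0.6129, -0.1629, 0.0188]
eef_rot: [0.0, 1.0, 0.019, 0.0]
wrist_force: [0.1, -0.1, -3.4]
opening: 0.152
grasp_force: 59.3
```

Next I lower in 1 mm steps and watch for the plate's weight to come off the wrist.

Emit:
arm_command(
  dp=[
    [0, 0, 0.004],
    [0, 0, 0.008],
    [0, 0, 0.01],
    [0, 0, 0.01],
  ],
  turn=[
    [0, 0, 0],
    [0, 0, 0],
    [0, 0, 0],
    [0, 0, 0],
  ],
  jaw=[0, 0, 0, 0],
)

```text
time_s: 9.48
eef_pos: [0.6128, -0.1628, 0.016]
eef_rot: [-0.0, 1.0, 0.019, -0.0]
wrist_force: [-0.0, -0.4, -4.0]
opening: 0.156
grasp_force: 59.3
```

Emit:
arm_command(
  dp=[
    [0, 0, 0.003],
    [0, 0, 0.005],
    [0, 0, 0.005],
  ],
  turn=[
    [0, 0, 0],
    [0, 0, 0],
    [0, 0, 0],
  ],
  jaw=[0, 0, 0],
)

```text
time_s: 9.85
eef_pos: [0.6129, -0.1629, 0.0153]
eef_rot: [0.0, 1.0, 0.019, 0.0]
wrist_force: [-3.0, 1.5, 2.6]
opening: 0.154
grasp_force: 60.4
```

The plate has touched down. I release it and rise.

Emit:
arm_command(
  dp=[
    [0, 0, 0],
    [0, 0, 0],
    [0, 0, 0],
    [0, 0, -0.02],
    [0, 0, -0.08],
  ],
  turn=[
    [0, 0, 0],
    [0, 0, 0],
    [0, 0, 0],
    [0, 0, 0],
    [0, 0, 0],
  ],
  jaw=[0.3, 0.5, 0.6, 0.6, 0.6],
)

```text
time_s: 10.48
eef_pos: [0.6122, -0.1625, 0.0346]
eef_rot: [-0.0, 1.0, 0.019, -0.001]
wrist_force: [0.0, -0.3, 0.1]
opening: 0.601
grasp_force: 0.0
```

Emit:
arm_command(
  dp=[
    [0, 0, -0.15],
    [0, 0, -0.35],
    [0, 0, -0.55],
    [0, 0, -0.75],
    [0, 0, -0.85],
  ],
  turn=[
    [0, 0, 0],
    [0, 0, 0],
    [0, 0, 0],
    [0, 0, 0],
    [0, 0, 0],
  ],
  jaw=[0.7, 0.7, 0.7, 0.7, 0.7],
)

```text
time_s: 11.1
eef_pos: [0.6142, -0.1634, 0.2528]
eef_rot: [0.002, 1.0, 0.019, 0.003]
wrist_force: [0.1, -0.7, -0.3]
opening: 0.7
grasp_force: 0.0
```

```bash
python3 - <<'E'
from h import *
im=camera("side");crop(im,"pics/s7.png",220,110,420,300,3)
o=get_obs();print(o["eef_pos"],o["wrist_force"])
y=np.radians(-4.6)
Rd=Ro.from_matrix(np.c_[[np.cos(y),np.sin(y),0],[np.sin(y),-np.cos(y),0],[0,0,-1]])
for z in (.225,.107): print(rel([.480,.140,z],Rd))
E
```

```text
[ 0.61516555 -0.16382549  0.25555799] [ 1.35917757 -0.13049569  2.40467066]
(array([-0.495, -1.236,  0.112]), array([ 0.008, -0.018,  0.226]))
(array([-0.5  , -1.238,  0.584]), array([ 0.008, -0.018,  0.226]))
```

View pics/s7.png

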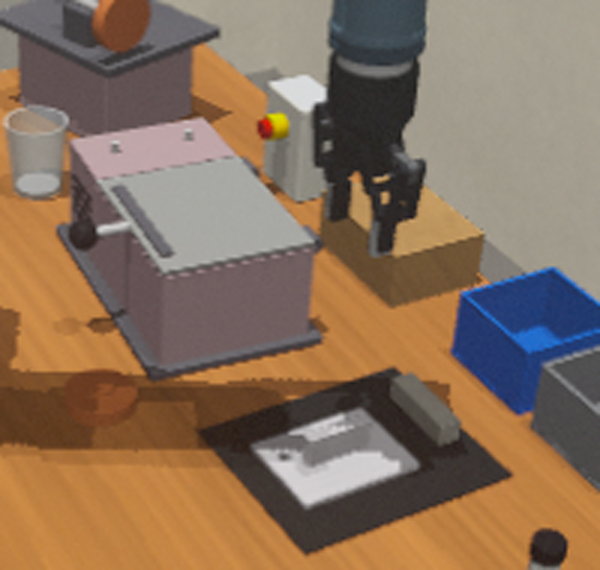

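The plate lies flat with its handle up on the mat, clear of the stone. Next is the ball.

Emit:
arm_command(
  dp=[
    [-0.09, -0.15, 0],
    [-0.18, -0.35, 0],
    [-0.27, -0.55, 0],
    [-0.36, -0.75, 0],
    [-0.42, -0.95, 0],
  ],
  turn=[
    [0, 0, 0],
    [0, 0, 0.1],
    [0, 0, 0.226],
    [0, 0, 0.226],
    [0, 0, 0.226],
  ],
  jaw=[0.7, 0.7, 0.7, 0.7, 0.7],
)

```text
time_s: 11.78
eef_pos: [0.4977, 0.0719, 0.2476]
eef_rot: [-0.0, 0.999, -0.04, 0.0]
wrist_force: [1.4, 0.4, 0.5]
opening: 0.697
grasp_force: 0.0
```

Emit:
arm_command(
  dp=[
    [-0.07, -0.2, 0.02],
    [-0.1, -0.28, 0.05],
    [-0.1, -0.28, 0.05],
    [-0.1, -0.28, 0.05],
  ],
  turn=[
    [0, 0, 0],
    [0, 0, 0],
    [0, 0, 0],
    [0, 0, 0],
  ],
  jaw=[0.7, 0.7, 0.7, 0.7],
)

```text
time_s: 12.28
eef_pos: [0.4799, 0.1418, 0.2352]
eef_rot: [0.0, 0.999, -0.04, 0.0]
wrist_force: [-0.1, 0.1, -0.7]
opening: 0.7
grasp_force: 0.0
```

```bash
python3 - <<'E'
from h import *
o=get_obs();print(o["eef_pos"],o["q"],o["time_s"])
y=np.radians(-4.6)
Rd=Ro.from_matrix(np.c_[[np.cos(y),np.sin(y),0],[np.sin(y),-np.cos(y),0],[0,0,-1]])
print(rel([.480,.140,.107],Rd))
E
```

```text
[0.47989587 0.14177639 0.23515344] [ 4.98727783e-02  7.95005039e-03  1.78660228e+00 -3.97917630e-04
  1.34647191e+00  1.70132950e+00] 12.275
(array([0.001, 0.007, 0.513]), array([ 0.001, -0.001, -0.001]))
```

Emit:
arm_command(
  dp=[
    [0, 0.007, 0.13],
    [0, 0.007, 0.28],
    [0, 0.007, 0.42],
    [0, 0.007, 0.49],
    [0, 0.007, 0.51],
  ],
  turn=[
    [0, 0, 0],
    [0, 0, 0],
    [0, 0, 0],
    [0, 0, 0],
    [0, 0, 0],
  ],
  jaw=[0.7, 0.7, 0.7, 0.7, 0.7],
)

```text
time_s: 12.9
eef_pos: [0.4795, 0.1398, 0.1068]
eef_rot: [0.0, 0.999, -0.041, -0.001]
wrist_force: [0.5, -0.4, 0.8]
opening: 0.701
grasp_force: 0.0
```

Emit:
arm_command(
  dp=[
    [0, 0, 0],
    [0, 0, 0],
  ],
  turn=[
    [0, 0, 0],
    [0, 0, 0],
  ],
  jaw=[0.7, 0.6],
)

```text
time_s: 13.15
eef_pos: [0.4806, 0.1406, 0.1087]
eef_rot: [-0.0, 0.999, -0.04, 0.001]
wrist_force: [0.4, 0.3, -0.1]
opening: 0.602
grasp_force: 0.0
```

```bash
python3 - <<'E'
from h import *
im=camera("side");crop(im,"pics/s8.png",200,110,320,230,5)
o=get_obs();print(o["eef_pos"],o["wrist_force"],o["opening"])
E
```

```text
[0.4804734  0.14062263 0.10853953] [ 0.57309627 -0.13852977  0.19377019] 0.6014157824319811
```

View pics/s8.png

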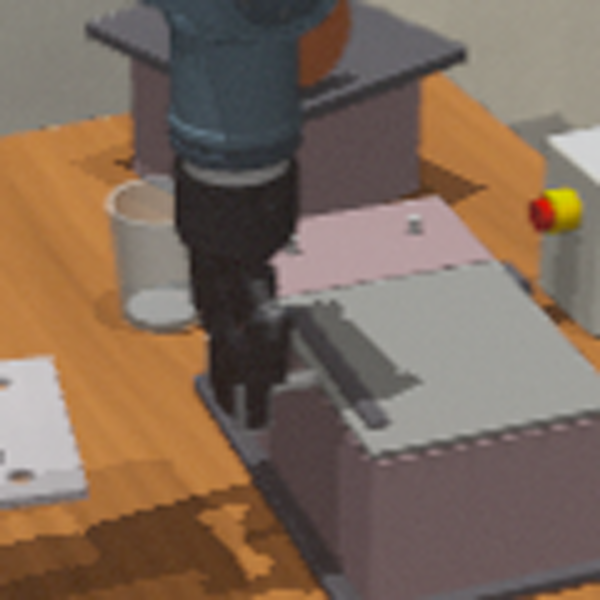

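The fingers stand either side of the ball, with the stem running between them. I lower 5 mm, because the pads sit back when part open, and close.

Emit:
arm_command(
  dp=[
    [0, 0, 0.02],
    [0, 0, 0.02],
    [0, 0, 0.02],
    [0, 0, 0.02],
    [0, 0, 0.02],
  ],
  turn=[
    [0, 0, 0],
    [0, 0, 0],
    [0, 0, 0],
    [0, 0, 0],
    [0, 0, 0],
  ],
  jaw=[0.6, 0.5, 0.3, 0.3, 0.3],
)

```text
time_s: 13.82
eef_pos: [0.4793, 0.1397, 0.1025]
eef_rot: [0.001, 0.999, -0.04, -0.0]
wrist_force: [-2.1, -5.0, 3.0]
opening: 0.347
grasp_force: 58.8
```

Emit:
arm_command(
  dp=[
    [0, 0, 0],
    [0, 0, 0],
    [0, 0, 0],
  ],
  turn=[
    [0, 0, 0],
    [0, 0, 0],
    [0, 0, 0],
  ],
  jaw=[0.1, 0, 0],
)

```text
time_s: 14.2
eef_pos: [0.4793, 0.1397, 0.1025]
eef_rot: [0.001, 0.999, -0.04, -0.0]
wrist_force: [-2.5, -3.6, 3.4]
opening: 0.344
grasp_force: 58.8
```

```bash
python3 - <<'E'
from h import *
o=get_obs();print(o)
P=o["eef_pos"];w,x,y,z=o["eef_rot"];R=Ro.from_quat([x,y,z,w])
# arc: ball relative to hinge in box frame: (-.220,.004); hatch angle a raises front
yw=np.radians(-4.6);ux=np.array([np.cos(yw),np.sin(yw),0]);uz=np.array([0,0,1.])
def b(a): return ux*(-.22*np.cos(a)+.004*np.sin(a))+uz*(.22*np.sin(a)+.004*np.cos(a))
for a in np.arange(.1,1.0,.1).tolist()+[.94,.95,.725]:
    d=b(a)-b(0);print(round(a,3),(R.inv().apply(d)/.25).round(3),(P+d).round(4))
E
```

```text
{'time_s': 14.2, 'q': array([ 4.64422445e-02,  1.75267086e-01,  1.89990865e+00, -1.86141752e-03,
        1.06725499e+00,  1.69843644e+00]), 'dq': array([ 0.00110391,  0.00030092, -0.00059671, -0.00147283, -0.00051834,
       -0.0008497 ]), 'joint_efforts': array([ 1.91093266e+00, -3.76696515e+01, -2.99632448e+01,  1.23063672e+00,
       -7.45860580e-01, -2.66932402e-03]), 'eef_pos': array([0.47928696, 0.13968185, 0.1024948 ]), 'eef_rot': array([ 8.48341860e-04,  9.99193698e-01, -4.01386953e-02, -3.46597527e-04]), 'wrist_force': array([-2.46542344, -3.63212041,  3.40747906]), 'torque': array([-0.81410577,  0.32594969, -0.02511874]), 'grasp_force': 58.84582042694092, 'opening': 0.3437285033342109}
0.1 [ 0.006  0.    -0.088] [0.4808 0.1396 0.1244]
0.2 [ 0.021  0.    -0.175] [0.4845 0.1393 0.1461]
0.3 [ 0.044  0.    -0.259] [0.4903 0.1388 0.1673]
0.4 [ 0.075  0.001 -0.341] [0.4982 0.1382 0.1879]
0.5 [ 0.115  0.001 -0.42 ] [0.508  0.1374 0.2075]
0.6 [ 0.162  0.001 -0.494] [0.5198 0.1364 0.226 ]
0.7 [ 0.217  0.001 -0.563] [0.5334 0.1353 0.2433]
0.8 [ 0.278  0.001 -0.627] [0.5487 0.1341 0.2591]
0.9 [ 0.345  0.001 -0.683] [0.5654 0.1328 0.2733]
0.94 [ 0.373  0.001 -0.704] [0.5725 0.1322 0.2785]
0.95 [ 0.381  0.001 -0.709] [0.5743 0.132  0.2798]
0.725 [ 0.232  0.001 -0.58 ] [0.5371 0.135  0.2474]
```

Emit:
arm_command(
  dp=[
    [0.002, 0, -0.044],
    [0.006, 0, -0.088],
    [0.013, 0, -0.132],
    [0.021, 0, -0.175],
    [0.021, 0, -0.175],
  ],
  turn=[
    [0, 0, 0],
    [0, 0, 0],
    [0, 0, 0],
    [0, 0, 0],
    [0, 0, 0],
  ],
  jaw=[0, 0, 0, 0, 0],
)

```text
time_s: 14.82
eef_pos: [0.4844, 0.1393, 0.1466]
eef_rot: [0.001, 0.999, -0.04, -0.001]
wrist_force: [0.0, -6.1, -3.3]
opening: 0.34
grasp_force: 59.5
```

```bash
python3 - <<'E'
from h import *
o=get_obs();print(o["eef_pos"],o["wrist_force"],o["torque"],o["opening"])
im=camera("side");cv2.imwrite("pics/s9.png",im)
E
```

```text
[0.48436692 0.13928039 0.14658598] [ 0.02348978 -6.08223704 -3.31543414] [-0.97651636  0.25159738 -0.04442693] 0.33986972096332435
```

Emit:
arm_command(
  dp=[
    [0.011, 0.003, -0.042],
    [0.023, 0.004, -0.084],
    [0.038, 0.004, -0.125],
    [0.054, 0.004, -0.166],
    [0.073, 0.004, -0.206],
  ],
  turn=[
    [0, 0, 0],
    [0, 0, 0],
    [0, 0, 0],
    [0, 0, 0],
    [0, 0, 0],
  ],
  jaw=[0, 0, 0, 0, 0],
)

```text
time_s: 15.5
eef_pos: [0.5042, 0.1377, 0.1986]
eef_rot: [-0.0, 0.999, -0.04, 0.001]
wrist_force: [6.0, -0.1, -7.9]
opening: 0.338
grasp_force: 59.7
```

Emit:
arm_command(
  dp=[
    [0.023, 0, -0.038],
    [0.047, 0, -0.074],
    [0.074, 0, -0.11],
    [0.102, 0, -0.143],
    [0.102, 0, -0.143],
  ],
  turn=[
    [0, 0, 0],
    [0, 0, 0],
    [0, 0, 0],
    [0, 0, 0],
    [0, 0, 0],
  ],
  jaw=[0, 0, 0, 0, 0],
)

```text
time_s: 16.12
eef_pos: [0.5299, 0.1357, 0.2342]
eef_rot: [-0.0, 0.999, -0.041, 0.002]
wrist_force: [4.7, 3.0, -5.9]
opening: 0.342
grasp_force: 60.8
```

```bash
python3 - <<'E'
from h import *
o=get_obs();print(o["eef_pos"],o["wrist_force"],o["torque"],o["opening"],o["q"])
im=camera("side");crop(im,"pics/s10.png",200,60,340,200,4)
H=np.array([.6998,.1225]);P=o["eef_pos"]
print("angle",np.arctan2(P[2]+.022-.1205,np.hypot(*(P[:2]-H)))-.004/.22)
E
```

```text
[0.52992122 0.13570723 0.23423048] [ 4.73583953  3.04826789 -5.93553087] [ 0.23005549 -0.60379526 -0.80755301] 0.34207431991840154 [3.32754832e-02 1.13535305e-01 1.67711964e+00 6.49436732e-04
 1.34770748e+00 1.68606318e+00]
angle 0.6544706231063034
```

View pics/s10.png

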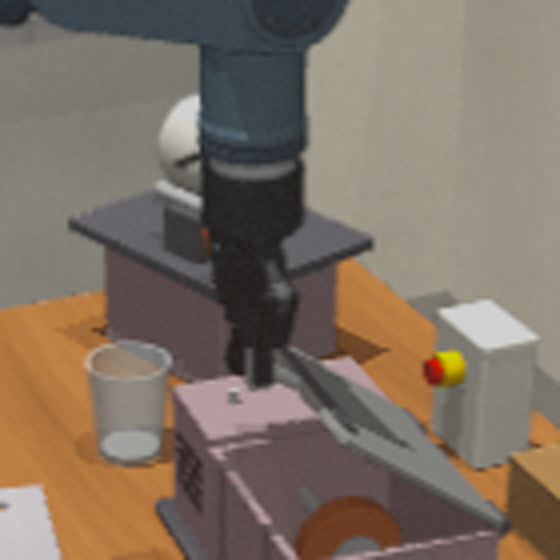

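The hatch is at about 0.65 rad, held by the ball, and the force at the ball is falling. I continue past the balance point.

Emit:
arm_command(
  dp=[
    [0.016, 0, -0.015],
    [0.031, 0, -0.032],
    [0.046, 0, -0.048],
    [0.061, 0, -0.065],
    [0.092, 0, -0.096],
  ],
  turn=[
    [0, 0, 0],
    [0, 0, 0],
    [0, 0, 0],
    [0, 0, 0],
    [0, 0, 0],
  ],
  jaw=[0, 0, 0, 0, 0],
)

```text
time_s: 16.8
eef_pos: [0.552, 0.134, 0.2565]
eef_rot: [-0.0, 0.999, -0.04, 0.0]
wrist_force: [10.4, 3.7, -13.3]
opening: 0.341
grasp_force: 60.0
```

Emit:
arm_command(
  dp=[
    [0.032, 0, -0.029],
    [0.067, 0, -0.056],
    [0.085, 0, -0.069],
    [0.103, 0, -0.082],
    [0.103, 0, -0.082],
  ],
  turn=[
    [0, 0, 0],
    [0, 0, 0],
    [0, 0, 0],
    [0, 0, 0],
    [0, 0, 0],
  ],
  jaw=[0, 0, 0, 0, 0],
)

```text
time_s: 17.42
eef_pos: [0.5772, 0.132, 0.2782]
eef_rot: [-0.0, 0.999, -0.04, 0.0]
wrist_force: [2.1, 4.3, -4.6]
opening: 0.344
grasp_force: 60.2
```

```bash
python3 - <<'E'
from h import *
o=get_obs();print(o["eef_pos"],o["wrist_force"],o["torque"],o["opening"],o["time_s"])
H=np.array([.6998,.1225]);P=o["eef_pos"];r=np.hypot(*(P[:2]-H));h=P[2]+.022-.1205
a=np.arctan2(h,r)-.004/.22;f=o["wrist_force"];print("angle",a,"R",np.hypot(r,h),"tang",f[0]*np.sin(a)+f[2]*np.cos(a),"rad",-f[0]*np.cos(a)+f[2]*np.sin(a))
im=camera("side");crop(im,"pics/s11.png",200,60,340,200,4)
E
```

```text
[0.57720695 0.13198874 0.27815784] [ 2.105486    4.27482867 -4.60714092] [ 0.73074142 -0.07364675 -0.14943173] 0.34415610184504153 17.425
angle 0.9524280669164047 R 0.2177062945187715 tang -0.9551852211993186 rad -4.974579377704517
```

View pics/s11.png

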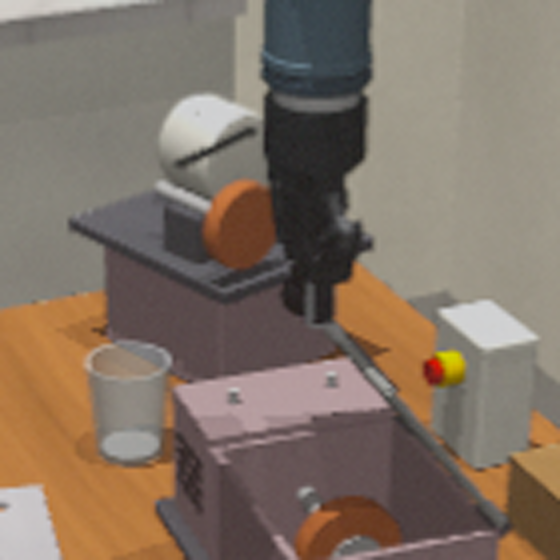

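The hatch stands at about 0.95 rad, still held by the ball, well below its stop. I nudge it a little further for margin, pause, and bring it back.

Emit:
arm_command(
  dp=[
    [0.01, 0, -0.005],
    [0.02, 0, -0.01],
    [0.02, 0, -0.01],
    [0.02, 0, -0.01],
  ],
  turn=[
    [0, 0, 0],
    [0, 0, 0],
    [0, 0, 0],
    [0, 0, 0],
  ],
  jaw=[0, 0, 0, 0],
)

```text
time_s: 17.98
eef_pos: [0.5822, 0.1316, 0.2809]
eef_rot: [-0.0, 0.999, -0.04, 0.0]
wrist_force: [2.0, 5.9, -0.6]
opening: 0.342
grasp_force: 59.7
```

```bash
cat > ang.py <<'E'
from h import *
o=get_obs()
H=np.array([.6998,.1225]);P=o["eef_pos"];r=np.hypot(*(P[:2]-H));h=P[2]+.022-.1205
a=np.arctan2(h,r)-.004/.22;f=o["wrist_force"];print(P,f,o["dq"].round(3),"angle",a,"R",np.hypot(r,h),"tang",f[0]*np.sin(a)+f[2]*np.cos(a),"rad",-f[0]*np.cos(a)+f[2]*np.sin(a),o["time_s"])
E
python3 ang.py
```

```text
[0.58216582 0.13157807 0.2809004 ] [ 2.00280756  5.8834716  -0.58065206] [-0.     0.001  0.001  0.     0.001  0.   ] angle 0.9784636601884577 R 0.21723286462900604 tang 1.337433725065181 rad -1.5998956161471043 17.975
```

The force along the arc has changed sign, so the hatch is past balance. I bring it back slowly.

Emit:
arm_command(
  dp=[
    [-0.019, 0, 0.015],
    [-0.037, -0.002, 0.028],
    [-0.055, -0.003, 0.041],
    [-0.072, -0.003, 0.054],
    [-0.089, -0.003, 0.068],
  ],
  turn=[
    [0, 0, 0],
    [0, 0, 0],
    [0, 0, 0],
    [0, 0, 0],
    [0, 0, 0],
  ],
  jaw=[0, 0, 0, 0, 0],
)

```text
time_s: 18.6
eef_pos: [0.5598, 0.1333, 0.2632]
eef_rot: [0.0, 0.999, -0.04, 0.0]
wrist_force: [0.7, 0.2, -1.6]
opening: 0.341
grasp_force: 59.6
```

Emit:
arm_command(
  dp=[
    [-0.017, 0, 0.014],
    [-0.033, 0, 0.029],
    [-0.049, 0, 0.045],
    [-0.064, 0, 0.061],
    [-0.079, 0, 0.076],
  ],
  turn=[
    [0, 0, 0],
    [0, 0, 0],
    [0, 0, 0],
    [0, 0, 0],
    [0, 0, 0],
  ],
  jaw=[0, 0, 0, 0, 0],
)

```text
time_s: 19.23
eef_pos: [0.5408, 0.1349, 0.244]
eef_rot: [0.0, 0.999, -0.04, 0.001]
wrist_force: [-0.3, -0.3, 1.0]
opening: 0.34
grasp_force: 60.8
```

Emit:
arm_command(
  dp=[
    [0, 0, 0],
    [0, 0, 0],
    [0, 0, 0],
    [0, 0, 0],
  ],
  turn=[
    [0, 0, 0],
    [0, 0, 0],
    [0, 0, 0],
    [0, 0, 0],
  ],
  jaw=[0, 0, 0, 0],
)

```text
time_s: 19.73
eef_pos: [0.5405, 0.1349, 0.2443]
eef_rot: [0.0, 0.999, -0.04, 0.001]
wrist_force: [4.6, -3.1, -4.1]
opening: 0.34
grasp_force: 61.2
```

```bash
python3 ang.py
```

```text
[0.54054766 0.13494696 0.24429381] [ 4.64084172 -3.09026934 -4.05494195] [-0.001  0.     0.002  0.    -0.002 -0.   ] angle 0.7216088483435982 R 0.21626851144661605 tang 0.021486255456249825 rad -6.162751367359789 19.725
```

```bash
python3 -c "
from bench import *
print(hand_in())"
```

```text
the job is handed in; nothing more can be done
None
```

I handed in at 19.7 s: the cover plate lies flat, handle up, on the mat, and the hatch went to about 0.98 rad and is held by its ball at about 0.72 rad, ten degrees below balance. Both angles are worked out from the gripper pose, not measured in a picture, and I viewed 11 pictures, one over the limit of 10.

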